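Pair the new sample vials with their kept twins in the comparison rack

TASK

The second set of sample vials has arrived in the plain beech rack, in any order. Move all four into the empty near row of the rack with the yellow tape, so that each stands directly in front of the kept vial with the same cap, upright and fully down in its hole; lower them in gently, don't drop or tip them over, and leave the kept vials where they are.

Things in the scene. Friction and masses are not known exactly. Their poses are not given: they have to be found in the camera images.
- new_red: New sample vial, to be moved: white, 21 mm in diameter, 18 g, black cap with a bright red disc on top, 62 mm tall. Starts upright in a near-row hole of rack_in. Origin: centre of its underside, 8 mm above the worktop; z up its axis. It stands 26 to 28 mm out of the rack: grip it there, fingers along the row (28 mm gap to the next vial; only 12 mm to the other row in rack_keep).
- new_blue: New sample vial, to be moved: white, 21 mm in diameter, 18 g, black cap with a bright blue disc on top, 62 mm tall. Starts upright in a near-row hole of rack_in. Origin: centre of its underside, 8 mm above the worktop; z up its axis. It stands 26 to 28 mm out of the rack: grip it there, fingers along the row (28 mm gap to the next vial; only 12 mm to the other row in rack_keep).
- new_teal: New sample vial, to be moved: white, 21 mm in diameter, 18 g, plain teal-green cap, 64 mm tall. Starts upright in a near-row hole of rack_in. Origin: centre of its underside, 8 mm above the worktop; z up its axis. It stands 26 to 28 mm out of the rack: grip it there, fingers along the row (28 mm gap to the next vial; only 12 mm to the other row in rack_keep).
- new_white: New sample vial, to be moved: white, 21 mm in diameter, 18 g, plain white cap, 64 mm tall. Starts upright in a near-row hole of rack_in. Origin: centre of its underside, 8 mm above the worktop; z up its axis. It stands 26 to 28 mm out of the rack: grip it there, fingers along the row (28 mm gap to the next vial; only 12 mm to the other row in rack_keep).
- kept_red: Kept sample vial, twin of new_red (black cap with a bright red disc on top, 62 mm tall), 21 mm in diameter, loose in a far-row hole of rack_keep, 8 mm above the worktop; stays where it is. Origin: centre of its underside, z up.
- kept_blue: Kept sample vial, twin of new_blue (black cap with a bright blue disc on top, 62 mm tall), 21 mm in diameter, loose in a far-row hole of rack_keep, 8 mm above the worktop; stays where it is. Origin: centre of its underside, z up.
- kept_teal: Kept sample vial, twin of new_teal (plain teal-green cap, 64 mm tall), 21 mm in diameter, loose in a far-row hole of rack_keep, 8 mm above the worktop; stays where it is. Origin: centre of its underside, z up.
- kept_white: Kept sample vial, twin of new_white (plain white cap, 64 mm tall), 21 mm in diameter, loose in a far-row hole of rack_keep, 8 mm above the worktop; stays where it is. Origin: centre of its underside, z up.
- rack_keep: Beech rack with yellow tape over each end, fixed, 76 (x) by 210 (y) by 44 mm high, with two rows of four 24 mm holes. Origin: centre of its underside; x away from the robot (within 13 degrees), y along the rows, z up. Holes at x -16.5 (near row) and +16.5 mm, y -73.5, -24.5, 24.5, 73.5 mm; hole floors at z 8 mm. Kept vials fill its far row. A vial 6 mm off a hole still slides in.
- rack_in: Plain beech rack without tape, fixed, 76 (x) by 210 (y) by 44 mm high, with two rows of four 24 mm holes. Origin: centre of its underside; x away from the robot (within 13 degrees), y along the rows, z up. Holes at x -16.5 (near row) and +16.5 mm, y -73.5, -24.5, 24.5, 73.5 mm; hole floors at z 8 mm. The new vials stand in its near row in any order; it may be left or right of rack_keep.
Things that resemble listed ones, but are neither listed nor needed, are in the scene too. Leave any pink look-alike of the new_teal alone.

How it is judged:
By the outcome, as a careful person would: the job done as asked, in the order asked, and still so for the second after the job is handed in, with the robot touching nothing.
It also fails if it takes over 88 s, if anything falls off the work surface, if the arm or the gripper's body presses on something with over 40 N, if the wrist force passes 120 N, or if a joint passes its speed limit or range.

ROBOT

A 6-joint arm with a two-finger parallel gripper is mounted at the origin on a cart in front of the work surface, level with it; the furniture and walls round the work are solid. World frame = base frame: x ahead of the robot, y to its left, z up, the work surface at z = 0. Lengths are in mm, angles in rad, forces in N, time in s.
With the tool pointing down it reaches from about 275 to 750 mm from the base axis. Payload 10.2 kg.
Tool frame: the origin (TCP) lies between the finger pads; the fingertips stand 11 mm ahead of it and the grasp point (between the pads) lies 8 mm behind it; z points along the fingers, y is the line along which they close (so a half turn about z gives the same grasp; the last joint's range is limited). The gripper opens to 85 mm and grips with 20 to 120 N. Pads are 22 mm wide; open, the fingers measure 114 mm over their backs; the gripper's body (76 mm by 85 mm) begins 54 mm behind the grasp point. The pads swing forward as they close: fully open they stand 13 mm farther back than shut.
Start: joints at [-1.54, 0.313, 1.498, -0, 1.331, -0.223], TCP at [131.806, -508.191, 242.294] pointing down, gripper open.
Joint ranges: [-2.94, 2.94], [-0.97, 2.17], [0.19, 2.56], [-1.23, 4.37], [0.02, 3.11], [-2.88, 2.88]. Speed limits (rad/s): [2.39, 2.39, 3.01, 3.14, 3.14, 3.14].

INTERFACE

Orientations are given as a unit quaternion [w, x, y, z].
In Python, from rig import sense, eyes, finish_job gives the robot as it stands.
- The arm moves only by the shell command python3 -m jog 'ROWS' [FORCE]. ROWS is JSON, a list of rows, each a list of 7 numbers: the shift along the tool's x, y, z in m, then the turn, a rotation vector about the tool's x, y, z in rad, then the finger opening in m, from 0 to 0.0854. In form: [[dx, dy, dz, rx, ry, rz, gripper], ...]. A call has 1 to 5 rows; each row shifts and turns the commanded pose from where the row before left it, along the tool's axes as they then stand; what a row does not reach is not made up. A row lasts 1/10 s, in which the tool goes at most 50 mm and 8.59 degrees, less where a joint would pass 70% of its speed; a pose out of reach is approached as far as the arm can. A call is refused whole if a number of a shift passes 0.05 or a number of a turn 0.15, either way. A call with a gripper value outside its range is refused whole. The fingers move at their own pace and stop on an object; FORCE is the grip in N (left out, the last holds). Time passes only in rows, so rows that do not move let the fingers close. It gives the time, the measured TCP pose, the force, the opening and the grip force at its end, in the units of the state.
- sense(): the state, without advancing time (a new reading comes with each control period).
- eyes.capture(name): name is "side" or "top"; returns the picture (480x640x3 uint8, red, green, blue); there is no depth.
- eyes.calibration(name): a dict with "fx", "fy", "cx", "cy" (pixels), "cam_to_world" (4x4, takes a point from camera to world coordinates). Camera axes: x right, y down, z forward; pixel columns grow to the right and rows downward; lengths in mm; the calibration is good to about 2 mm. A picture is of the moment at which its call begins. calibration takes no time and is no camera call.
- finish_job(): hands the job in; it is judged then, once.
The state is a dict: "time_s": time; "joints": joint angles; "dq": joint speeds; "tau": joint torques, N m; "eef_pos": TCP position; "ee_rot": TCP orientation; "force": force on the tool from outside, world axes, zero at the start; "wrist_torque": the same for the moment, N m; "grip_width": opening from 0.0 (shut) to 1.0 (fully open); "grip_force": force on a finger pad.
Only numpy, scipy, OpenCV 4.12 (cv2) and the standard library are available. Lean on these libraries where they do the work, as an engineer would, in place of code of your own. Each camera call takes 0.05 s, during which the arm holds its last target. There are 200 camera calls.

## Working session

There is one attempt and no reset: what is moved stays moved. The work goes in short steps, Python scripts to look and compute and a shell command to move; the robot and the scene stay as the last step left them, time stands still between calls to the robot, and variables do not carry over. Pictures are saved under pics/ and viewed, at most 14 in all, crops included, and the job is handed in when it is done.

```bash
ls; mkdir -p pics; python3 - <<'E'
from rig import sense, eyes
import cv2
for n in("top","side"):
    im=eyes.capture(n); cv2.imwrite(f"pics/{n}0.png",im[:,:,::-1]); c=eyes.calibration(n); print(n,c)
print(sense())
E
```

```text
pics
top {'fx': 509.4120775379779, 'fy': 509.4120775379779, 'cx': 312.0394170319886, 'cy': 230.2441042522199, 'cam_to_world': array([[-2.26188923e-02, -9.88634952e-01,  1.48624752e-01,
         3.83729998e+02],
       [-9.99589180e-01,  1.97465366e-02, -2.07736842e-02,
        -1.63831704e+02],
       [ 1.76027662e-02, -1.49033572e-01, -9.88675446e-01,
         8.87842200e+02],
       [ 0.00000000e+00,  0.00000000e+00,  0.00000000e+00,
         1.00000000e+00]])}
side {'fx': 570.5944592521083, 'fy': 570.5944592521083, 'cx': 326.72435736996425, 'cy': 250.8250635952547, 'cam_to_world': array([[-9.72192516e-01, -1.41306988e-01,  1.86745944e-01,
         3.44203890e+02],
       [-2.34108087e-01,  6.06615609e-01, -7.59743974e-01,
         4.67063344e+02],
       [-5.92587210e-03, -7.82336142e-01, -6.22828263e-01,
         5.47034353e+02],
       [ 0.00000000e+00,  0.00000000e+00,  0.00000000e+00,
         1.00000000e+00]])}
{'time_s': 0.1, 'joints': array([-1.54041314e+00,  3.13361393e-01,  1.49836235e+00,  2.84909060e-05,
        1.33102461e+00, -2.23396933e-01]), 'dq': array([ 0.00042763, -0.00034517, -0.00294475,  0.00029656,  0.00048529,
       -0.00299296]), 'tau': array([ 2.21691997e-03, -4.12902153e+01, -2.60145181e+01, -1.37021198e-04,
        3.01768268e-03, -3.28992471e-06]), 'eef_pos': array([ 131.79854683, -507.95624491,  241.80854527]), 'ee_rot': array([-5.73828812e-04,  9.91960516e-01,  1.26546439e-01,  6.94516375e-05]), 'force': array([-0.71573778, -0.34398435, -0.53893619]), 'wrist_torque': array([-0.00644066, -0.04845258, -0.03399029]), 'grip_force': 0.0, 'grip_width': 1.0018731356218127}
```

View pics/top0.png

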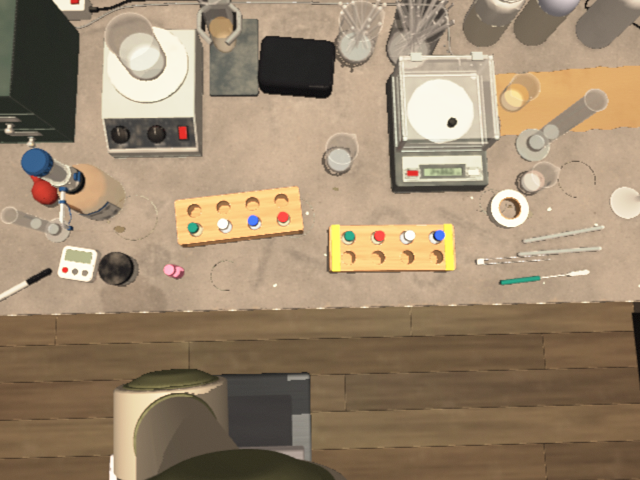

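View pics/side0.png

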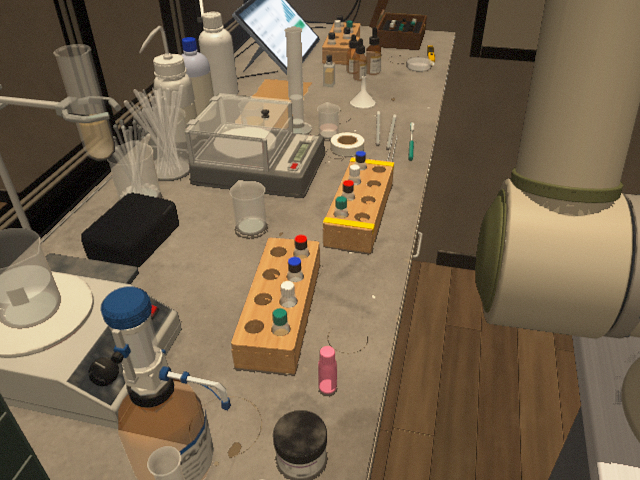

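Top view: the plain rack holds the new vials, left to right teal (193,229), white (224,225), blue (253,222), red (283,218). The taped rack has kept teal (349,237), red (379,237), white (408,236), blue (438,236) in its far row. Its near row is empty, at row ≈257. 

Possible mistakes: the pink look-alike at (173,271), the kept vials themselves, and the bottles in a background rack (side view, ~340,45). My choice is the four vials in the untaped rack's near row.

```bash
cat > h.py <<'E'
import numpy as np, cv2
from rig import sense, eyes
def ray(n,u,v,z):
    c=eyes.calibration(n); T=c["cam_to_world"]
    d=T[:3,:3]@np.array([(u-c["cx"])/c["fx"],(v-c["cy"])/c["fy"],1]); o=T[:3,3]
    return o+d*(z-o[2])/d[2]
def proj(n,p):
    c=eyes.calibration(n); T=c["cam_to_world"]; q=T[:3,:3].T@(np.asarray(p,float)-T[:3,3])
    return np.array([c["cx"]+c["fx"]*q[0]/q[2],c["cy"]+c["fy"]*q[1]/q[2]])
def yaw():
    w,x,y,z=sense()["ee_rot"]; return 2*np.arctan2(y,x)
def go(x,y,psi=None):
    "shift in tool axes (mm, first turn then shift) to world x,y; psi=wanted yaw of tool x"
    s=sense(); a=yaw(); 
    t=0 if psi is None else (psi-a+np.pi/2)%np.pi-np.pi/2
    d=np.array([x,y])-s["eef_pos"][:2]; b=a+t
    print("pos",s["eef_pos"].round(1),"yaw",round(a,3),"rz",round(-t,3),"dx",round(d@[np.cos(b),np.sin(b)],1),"dy",round(d@[np.sin(b),-np.cos(b)],1),"F",s["force"].round(1),"grip",round(s["grip_width"],3),round(s["grip_force"],1),"t",round(s["time_s"],2))
E
python3 - <<'E'
from h import *
im=cv2.imread("pics/top0.png"); hsv=cv2.cvtColor(im,cv2.COLOR_BGR2HSV)
H,S,V=cv2.split(hsv)
M={"red":((H<8)|(H>172))&(S>170)&(V>110),"blue":(H>110)&(H<130)&(S>130)&(V>80),"teal":(H>70)&(H<95)&(S>120)&(V>40),"white":(S<40)&(V>190)}
R={}
for r,(u0,u1,v0,v1) in {"in":(180,300,205,240),"keep":(335,450,228,246)}.items():
    for c,m in M.items():
        q=np.zeros_like(H);q[v0:v1,u0:u1]=m[v0:v1,u0:u1]
        n,_,st,ce=cv2.connectedComponentsWithStats(q)
        i=1+st[1:,4].argmax(); z=70 if c in("red","blue") else 72
        p=ray("top",*ce[i],z); R[r,c]=p; print(r,c,ce[i].round(1),st[i],p.round(1))
    P=np.array([R[r,c][:2] for c in M]); m=P.mean(0); d=np.linalg.svd(P-m)[2][0]; d*=np.sign(d[1])
    x=np.array([d[1],-d[0]]); psi=np.arctan2(x[1],x[0])
    print(r,"mid",m.round(1),"yaw",psi.round(3),"along",{c:(((R[r,c][:2]-m)@d).round(1),((R[r,c][:2]-m)@x).round(1)) for c in M})
wood=((H>8)&(H<35)&(S>90)&(V>120)).astype(np.uint8)
for r,(u0,u1,v0,v1) in {"in":(165,312,180,250),"keep":(322,465,215,280)}.items():
    q=np.zeros_like(H);q[v0:v1,u0:u1]=wood[v0:v1,u0:u1]
    cs=max(cv2.findContours(q,0,2)[0],key=cv2.contourArea)
    W=np.array([ray("top",*p[0],44)[:2] for p in cs],np.float32); print(r,cv2.minAreaRect(W))
cr=cv2.resize(im[180:280,165:465],None,fx=2.6,fy=2.6); cv2.imwrite("pics/c1.png",cr)
E
```

```text
in red [282.6 216.6] [278 212  10  10  79] [ 530.2 -133.5   70. ]
in blue [252.7 220.3] [248 216  10  10  74] [524.9 -85.   70. ]
in teal [192.5 227.4] [188 223  10  10  73] [514.9  11.9  72. ]
in white [222.1 223.3] [217 219  11  10  82] [520.6 -35.7  72. ]
in mid [522.7 -60.6] yaw 0.103 along {'red': (np.float64(-73.3), np.float64(-0.0)), 'blue': (np.float64(-24.5), np.float64(-0.2)), 'teal': (np.float64(72.9), np.float64(-0.3)), 'white': (np.float64(24.9), np.float64(0.5))}
keep red [378.8 235.6] [374 231  10  10  79] [ 495.8 -289.4   70. ]
keep blue [438.6 235. ] [434 231  10   9  76] [ 494.7 -387.    70. ]
keep teal [349.  235.8] [345 232   9   9  67] [ 496.1 -240.6   72. ]
keep white [409.5 234.9] [405 230  10  10  80] [ 495.6 -339.    72. ]
keep mid [ 495.6 -314. ] yaw -0.009 along {'red': (np.float64(24.6), np.float64(0.0)), 'blue': (np.float64(-73.0), np.float64(-0.2)), 'teal': (np.float64(73.4), np.float64(-0.1)), 'white': (np.float64(-25.0), np.float64(0.3))}
in ((537.1204223632812, -58.70887756347656), (82.7303237915039, 211.57920837402344), 5.805036544799805)
keep ((479.0032043457031, -314.17254638671875), (212.29295349121094, 80.90528106689453), 89.38623046875)
```

View pics/c1.png

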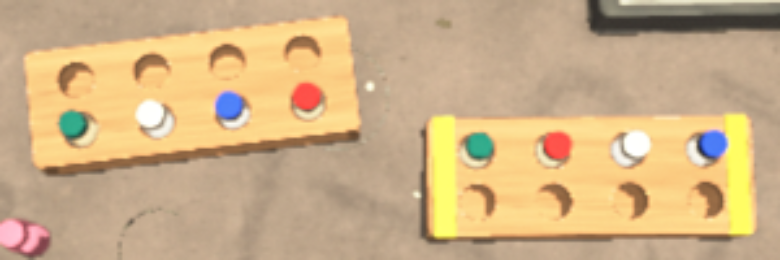

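The crop confirms both racks and both orders. Row spacing measures 49 mm in each rack, and the rack outlines agree with the vial rows. I'll start with red.

```bash
python3 -m jog '[[0,0,0,0,0,0.075,0.036],[0,0,0,0,0,0.076,0.036]]' 40; python3 -c "
from h import *; go(530.2,-133.5,0.103)"
```

```text
time_s: 0.3
eef_pos: [131.8, -508.0, 241.9]
ee_rot: [-0.0, 0.999, 0.05, 0.0]
force: [0.0, 0.3, -0.6]
grip_width: 0.689
grip_force: 0.0
pos [ 131.8 -508.   241.9] yaw 0.1 rz -0.003 dx 434.8 dy -331.6 F [ 0.   0.3 -0.6] grip 0.689 0.0 t 0.3
```

```bash
J="python3 -m jog"; 
python3 -m jog '[[0.031,-0.0237,0.0055,0,0,0,0.036],[0.031,-0.0237,0.0055,0,0,0,0.036],[0.031,-0.0237,0.0055,0,0,0,0.036],[0.031,-0.0237,0.0055,0,0,0,0.036],[0.031,-0.0237,0.0055,0,0,0,0.036]]' >/dev/null
python3 -m jog '[[0.031,-0.0237,0.0055,0,0,0,0.036],[0.031,-0.0237,0.0055,0,0,0,0.036],[0.031,-0.0237,0.0055,0,0,0,0.036],[0.031,-0.0237,0.0055,0,0,0,0.036],[0.031,-0.0237,0.0055,0,0,0,0.036]]' >/dev/null
python3 -m jog '[[0.031,-0.0237,0.0055,0,0,0,0.036],[0.031,-0.0237,0.0055,0,0,0,0.036],[0.031,-0.0237,0.0055,0,0,0,0.036],[0.015,-0.012,0.0055,0,0,0,0.036],[0,0,0,0,0,0,0.036]]' >/dev/null
python3 -c "
from h import *; go(530.2,-133.5,0.103)"
```

```text
pos [ 515.4 -145.   164.1] yaw 0.106 rz 0.003 dx 15.9 dy -10.0 F [-0.1 -1.1 -0. ] grip 0.422 0.0 t 1.8
```

```bash
python3 -m jog '[[0.008,-0.005,0.02,0,0,0,0.036],[0.008,-0.005,0.02,0,0,0,0.036],[0,0,0.02,0,0,0,0.036],[0,0,0,0,0,0,0.036]]' >/dev/null
python3 -c "
from h import *; go(530.2,-133.5,0.103)
t=eyes.capture('top')[:,:,::-1];s=eyes.capture('side')[:,:,::-1]
s=s[180:340,210:350];t=t[160:260,200:340]
cv2.imwrite('pics/c2.png',np.hstack([cv2.resize(s,(420,480)),cv2.resize(t,(380,480))]))
print(proj('side',[530.2,-133.5,70]))"
```

```text
pos [ 528.  -135.4  103.2] yaw 0.102 rz -0.001 dx 2.4 dy -1.7 F [-0.4 -0.1  0.5] grip 0.424 0.0 t 2.2
[299.6466063  238.23302132]
```

View pics/c2.png

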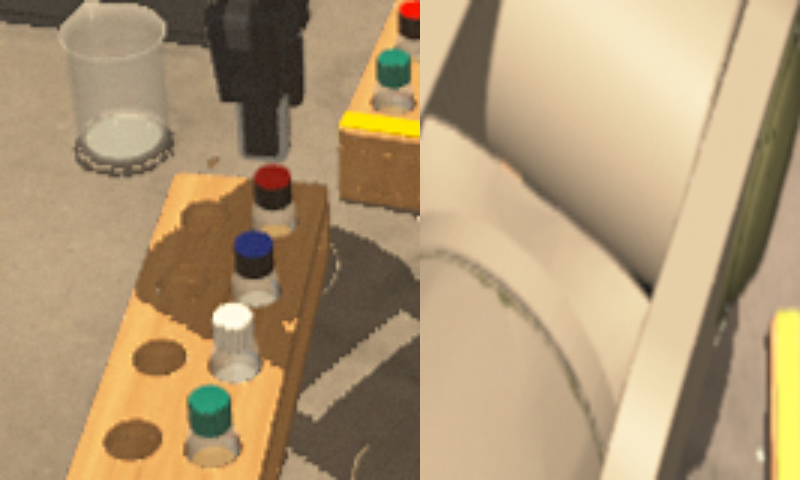

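Side crop: the red cap is at side pixel ≈(301,239), against a predicted (300,238). The fingers are right above it, in line with the row. I'll descend and grip.

```bash
python3 -m jog '[[0.001,-0.002,0.01,0,0,0,0.036],[0.001,0,0.01,0,0,0,0.036],[0,0,0.01,0,0,0,0.036],[0,0,0.01,0,0,0,0.036],[0,0,0.004,0,0,0,0.036]]' >/dev/null
python3 -m jog '[[0,0,0,0,0,0,0.036],[0,0,0,0,0,0,0.036]]' >/dev/null
python3 -c "
from h import *; go(530.2,-133.5,0.103)"
python3 -m jog '[[0,0,0,0,0,0,0.015],[0,0,0,0,0,0,0.015],[0,0,0,0,0,0,0.015],[0,0,0,0,0,0,0.015],[0,0,0,0,0,0,0.015]]' 25
python3 -c "
from h import *; go(530.2,-133.5,0.103)"
```

```text
pos [ 531.6 -133.2   61.5] yaw 0.103 rz -0.0 dx -1.4 dy 0.2 F [-0.   0.5  0.9] grip 0.418 0.0 t 3.0
time_s: 3.5
eef_pos: [531.7, -133.2, 61.7]
ee_rot: [0.0, 0.999, 0.051, 0.0]
force: [-0.2, 0.4, 4.5]
grip_width: 0.231
grip_force: 25.4
pos [ 531.7 -133.2   61.7] yaw 0.103 rz -0.0 dx -1.5 dy 0.1 F [-0.2  0.4  4.5] grip 0.231 25.4 t 3.5
```

```bash
python3 -m jog '[[0,0,-0.008,0,0,0,0.015],[0,0,-0.015,0,0,0,0.015],[0,0,-0.02,0,0,0,0.015],[0,0,-0.02,0,0,0,0.015],[0,0,-0.02,0,0,0,0.015]]' >/dev/null
python3 -m jog '[[0,0,-0.004,0,0,0.056,0.015],[0,0,0,0,0,0.056,0.015],[0,0,0,0,0,0,0.015]]'
python3 -c "
from h import *; go(462.8,-289.2,-0.009)
s=eyes.capture('side')[:,:,::-1]
cv2.imwrite('pics/c3.png',cv2.resize(s[120:340,200:400],(600,600)))"
```

```text
time_s: 4.3
eef_pos: [531.3, -133.1, 148.6]
ee_rot: [-0.0, 1.0, -0.005, -0.0]
force: [0.1, 1.0, -0.0]
grip_width: 0.227
grip_force: 25.1
pos [ 531.3 -133.1  148.6] yaw -0.01 rz -0.001 dx -67.1 dy 156.8 F [ 0.1  1.  -0. ] grip 0.227 25.1 t 4.3
```

View pics/c3.png

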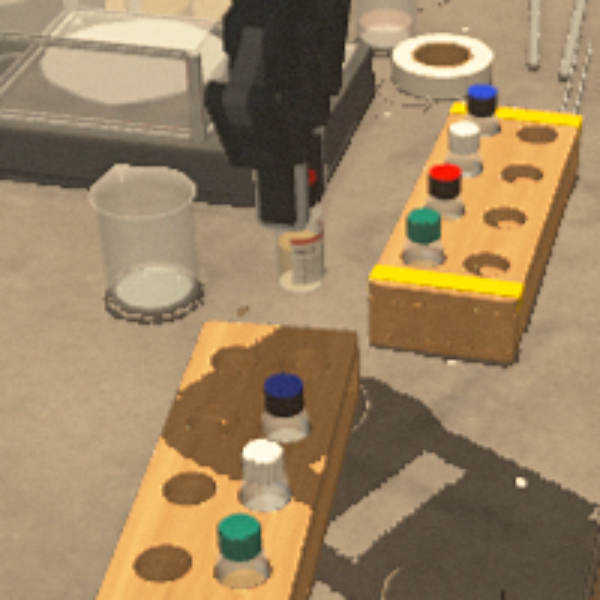

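The red vial hangs upright in the fingers with its bottom at crop (302,282), and the hole is empty. Next is the taped rack.

```bash
python3 -c "
from h import *; print(proj('side',[531.3,-133.1,95]))"
python3 -m jog '[[-0.01,0.022,0,0,0,0,0.015],[-0.016,0.038,0,0,0,0,0.015],[-0.016,0.038,0,0,0,0,0.015],[-0.016,0.038,0,0,0,0,0.015],[-0.009,0.02,0,0,0,0,0.015]]' >/dev/null
python3 -m jog '[[0,0,0,0,0,0,0.015],[0,0,0,0,0,0,0.015]]' > /dev/null
python3 -c "
from h import *; go(462.8,-289.2,-0.009)"
```

```text
[298.12877187 223.59457551]
pos [ 462.9 -288.2  148.1] yaw -0.009 rz 0.0 dx -0.1 dy 1.0 F [ 0.2 -0.9 -0.5] grip 0.231 25.1 t 5.05
```

```bash
python3 -m jog '[[0,0.001,0.015,0,0,0,0.015],[0,0,0.015,0,0,0,0.015],[0,0,0.012,0,0,0,0.015],[0,0,0,0,0,0,0.015]]' > /dev/null
python3 -c "
from h import *; go(462.8,-289.2,-0.009)
s=eyes.capture('side')[:,:,::-1]
cv2.imwrite('pics/c4.png',cv2.resize(s[130:260,310:410],(600,600)))
print(proj('side',[462.8,-289.2,44]))"
```

```text
pos [ 462.8 -288.1  104.8] yaw -0.008 rz 0.001 dx 0.0 dy 1.1 F [-0.2 -0.1  0.1] grip 0.231 25.1 t 5.45
[367.31103025 199.42388121]
```

View pics/c4.png

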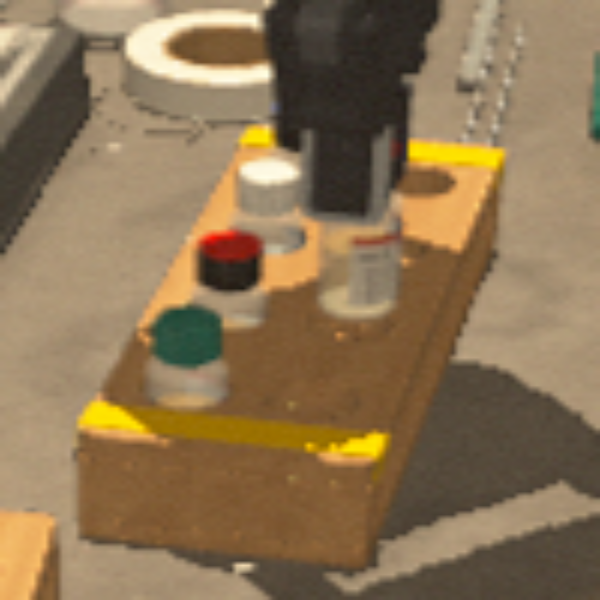

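The vial's bottom (crop 358,302) is just above where the red hole should be, so I'll lower it gently.

```bash
python3 -m jog '[[0,0.001,0.005,0,0,0,0.015],[0,0,0.005,0,0,0,0.015],[0,0,0.005,0,0,0,0.015],[0,0,0.003,0,0,0,0.015],[0,0,0,0,0,0,0.015]]' |egrep 'pos|force'
python3 -m jog '[[0,0,0.005,0,0,0,0.015],[0,0,0.005,0,0,0,0.015],[0,0,0.005,0,0,0,0.015],[0,0,0,0,0,0,0.015]]' |egrep 'pos|force'
```

```text
eef_pos: [462.8, -290.3, 87.9]
force: [0.1, 0.4, 0.2]
grip_force: 25.1
eef_pos: [462.7, -290.2, 72.5]
force: [0.2, -0.1, 0.1]
grip_force: 25.1
```

```bash
python3 -m jog '[[0,0,0.003,0,0,0,0.015],[0,0,0.003,0,0,0,0.015],[0,0,0.002,0,0,0,0.015],[0,0,0.002,0,0,0,0.015],[0,0,0,0,0,0,0.015]]' |egrep 'pos|force'
python3 -m jog '[[0,0,0.001,0,0,0,0.015],[0,0,0,0,0,0,0.015]]' |egrep 'pos|force'
```

```text
eef_pos: [462.9, -290.4, 63.0]
force: [0.1, 0.6, 0.4]
grip_force: 25.1
eef_pos: [463.0, -290.5, 62.3]
force: [0.1, -0.2, -0.4]
grip_force: 25.1
```

```bash
python3 -m jog '[[0,0,0.001,0,0,0,0.015],[0,0,0,0,0,0,0.015]]' |egrep 'pos|force'
python3 -m jog '[[0,0,0,0,0,0,0.028],[0,0,0,0,0,0,0.036],[0,0,0,0,0,0,0.036],[0,0,0,0,0,0,0.036]]' |egrep 'pos|force|width'
python3 -m jog '[[0,0,-0.01,0,0,0,0.036],[0,0,-0.02,0,0,0,0.036],[0,0,-0.03,0,0,0,0.036],[0,0,-0.03,0,0,0,0.036],[0,0,0,0,0,-0.056,0.036]]' >/dev/null
python3 -m jog '[[0,0,0,0,0,-0.056,0.036],[0,0,0,0,0,0,0.036]]' >/dev/null
python3 -c "
from h import *; go(525.2,-85,0.103)
s=eyes.capture('side')[:,:,::-1]
cv2.imwrite('pics/c5.png',cv2.resize(s[130:260,310:410],(600,600)))"
```

```text
eef_pos: [463.2, -290.6, 61.7]
force: [-0.2, 1.0, 3.9]
grip_force: 25.5
eef_pos: [462.9, -290.4, 61.2]
force: [-0.6, -0.4, 0.4]
grip_width: 0.418
grip_force: 0.0
pos [ 463.  -290.5  152.1] yaw 0.103 rz 0.0 dx 83.0 dy -198.0 F [-0.6 -0.8 -0.2] grip 0.422 0.0 t 8.4
```

View pics/c5.png

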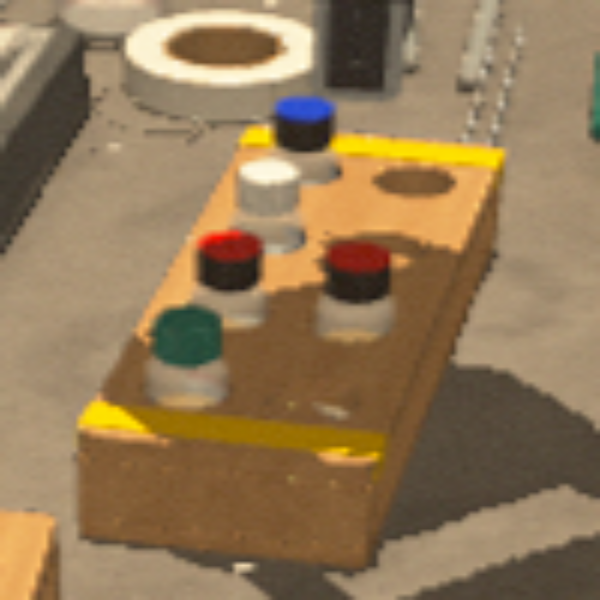

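New red is seated in front of kept red, at crop (358,290), upright and at the same height. Next is blue.

```bash
python3 -m jog '[[0.01,-0.022,0,0,0,0,0.036],[0.018,-0.044,0,0,0,0,0.036],[0.018,-0.044,0,0,0,0,0.036],[0.018,-0.044,0,0,0,0,0.036],[0.013,-0.032,0.01,0,0,0,0.036]]' >/dev/null
python3 -m jog '[[0.006,-0.012,0.015,0,0,0,0.036],[0,0,0.01,0,0,0,0.036],[0,0,0,0,0,0,0.036]]' >/dev/null
python3 -c "
from h import *; go(525.2,-85,0.103)"
```

```text
pos [524.5 -85.2 115.1] yaw 0.102 rz -0.001 dx 0.7 dy -0.2 F [ 0.1 -0.1  0.9] grip 0.425 0.0 t 9.25
```

```bash
python3 -m jog '[[0,0,0.015,0,0,0,0.036],[0,0,0.015,0,0,0,0.036],[0,0,0.012,0,0,0,0.036],[0,0,0.011,0,0,0,0.036],[0,0,0,0,0,0,0.036]]' >/dev/null
python3 -c "
from h import *; go(525.2,-85,0.103)"
python3 -m jog '[[0,0,0,0,0,0,0.015],[0,0,0,0,0,0,0.015],[0,0,0,0,0,0,0.015],[0,0,0,0,0,0,0.015],[0,0,0,0,0,0,0.015]]' | egrep 'pos|force|width'
python3 -m jog '[[0,0,-0.008,0,0,0,0.015],[0,0,-0.015,0,0,0,0.015],[0,0,-0.02,0,0,0,0.015],[0,0,-0.02,0,0,0,0.015],[0,0,-0.02,0,0,0,0.015]]' >/dev/null
python3 -m jog '[[0,0,-0.004,0,0,0.056,0.015],[0,0,0,0,0,0.056,0.015],[0,0,0,0,0,0,0.015]]' | egrep 'force|width'
python3 -c "
from h import *; go(462.5,-387.2,-0.009)"
```

```text
pos [524.6 -85.4  62.2] yaw 0.102 rz -0.001 dx 0.6 dy -0.3 F [ 0.6  0.5 -1.2] grip 0.421 0.0 t 9.75
eef_pos: [525.5, -85.1, 63.7]
force: [-0.8, 1.1, 1.6]
grip_width: 0.229
grip_force: 26.6
force: [0.1, -0.3, -0.4]
grip_width: 0.229
grip_force: 26.5
pos [525.2 -85.  150.9] yaw -0.01 rz -0.001 dx -60.0 dy 302.7 F [ 0.1 -0.3 -0.4] grip 0.229 26.5 t 11.05
```

```bash
python3 -m jog '[[-0.005,0.023,0,0,0,0,0.015],[-0.008,0.04,0,0,0,0,0.015],[-0.008,0.04,0,0,0,0,0.015],[-0.008,0.04,0,0,0,0,0.015],[-0.008,0.04,0,0,0,0,0.015]]' >/dev/null
python3 -m jog '[[-0.008,0.04,0,0,0,0,0.015],[-0.008,0.04,0,0,0,0,0.015],[-0.007,0.03,0,0,0,0,0.015],[0,0.01,0,0,0,0,0.015],[0,0,0,0,0,0,0.015]]' >/dev/null
python3 -c "
from h import *; go(462.5,-387.2,-0.009)"
```

```text
pos [ 462.2 -388.1  150.1] yaw -0.01 rz -0.001 dx 0.3 dy -0.9 F [-1.2  0.2 -0.2] grip 0.228 26.5 t 12.05
```

```bash
python3 -m jog '[[0,-0.001,0.015,0,0,0,0.015],[0,0,0.015,0,0,0,0.015],[0,0,0.012,0,0,0,0.015],[0,0,0,0,0,0,0.015]]' > /dev/null
python3 -c "
from h import *; go(462.5,-387.2,-0.009)"
python3 -m jog '[[0,0,0.005,0,0,0,0.015],[0,0,0.005,0,0,0,0.015],[0,0,0.005,0,0,0,0.015],[0,0,0.003,0,0,0,0.015],[0,0,0,0,0,0,0.015]]' |egrep 'pos|force'
python3 -m jog '[[0,0,0.005,0,0,0,0.015],[0,0,0.005,0,0,0,0.015],[0,0,0.003,0,0,0,0.015],[0,0,0,0,0,0,0.015]]' |egrep 'pos|force'
```

```text
pos [ 462.4 -384.8  106.8] yaw -0.008 rz 0.001 dx 0.1 dy 2.4 F [ 0.4  0.9 -0.7] grip 0.232 26.5 t 12.45
eef_pos: [462.3, -386.3, 89.9]
force: [-0.4, 0.0, 0.1]
grip_force: 26.5
eef_pos: [462.3, -386.2, 76.7]
force: [0.3, 0.0, -0.3]
grip_force: 26.5
```

```bash
python3 -m jog '[[0,0,0.003,0,0,0,0.015],[0,0,0.003,0,0,0,0.015],[0,0,0.003,0,0,0,0.015],[0,0,0.002,0,0,0,0.015],[0,0,0,0,0,0,0.015]]' |egrep 'pos|force'
python3 -m jog '[[0,0,0.001,0,0,0,0.015],[0,0,0,0,0,0,0.015]]' |egrep 'pos|force'
python3 -m jog '[[0,0,0.001,0,0,0,0.015],[0,0,0,0,0,0,0.015]]' |egrep 'pos|force'
```

```text
eef_pos: [462.3, -386.3, 65.9]
force: [0.4, -0.6, 0.3]
grip_force: 26.5
eef_pos: [462.4, -386.4, 65.3]
force: [0.7, -0.4, -0.4]
grip_force: 26.5
eef_pos: [462.4, -386.4, 64.2]
force: [0.5, -0.2, 0.9]
grip_force: 26.5
```

```bash
python3 -m jog '[[0,0,0.001,0,0,0,0.015],[0,0,0,0,0,0,0.015]]' |egrep 'pos|force'
python3 -m jog '[[0,0,0,0,0,0,0.028],[0,0,0,0,0,0,0.036],[0,0,0,0,0,0,0.036],[0,0,0,0,0,0,0.036]]' |egrep 'pos|force|width'
python3 -m jog '[[0,0,-0.01,0,0,0,0.036],[0,0,-0.02,0,0,0,0.036],[0,0,-0.03,0,0,0,0.036],[0,0,-0.03,0,0,0,0.036],[0,0,0,0,0,-0.056,0.036]]' >/dev/null
python3 -m jog '[[0,0,0,0,0,-0.056,0.036],[0,0,0,0,0,0,0.036]]' >/dev/null
python3 -c "
from h import *; go(520.2,-36.2,0.103)"
```

```text
eef_pos: [462.6, -386.6, 63.7]
force: [-0.5, 0.2, 3.4]
grip_force: 26.8
eef_pos: [462.4, -386.4, 63.2]
force: [-0.5, 0.1, 0.3]
grip_width: 0.421
grip_force: 0.0
pos [ 462.5 -386.5  154.1] yaw 0.103 rz 0.0 dx 93.4 dy -342.5 F [ 0.   0.3 -0.7] grip 0.418 0.0 t 15.55
```

```bash
python3 -m jog '[[0.006,-0.022,0,0,0,0,0.036],[0.011,-0.04,0,0,0,0,0.036],[0.011,-0.04,0,0,0,0,0.036],[0.011,-0.04,0,0,0,0,0.036],[0.011,-0.04,0,0,0,0,0.036]]' >/dev/null
python3 -m jog '[[0.011,-0.04,0,0,0,0,0.036],[0.011,-0.04,0,0,0,0,0.036],[0.011,-0.04,0,0,0,0,0.036],[0.01,-0.03,0.01,0,0,0,0.036],[0,-0.01,0.015,0,0,0,0.036]]' >/dev/null
python3 -m jog '[[0,0,0.012,0,0,0,0.036],[0,0,0,0,0,0,0.036]]' >/dev/null
python3 -c "
from h import *; go(520.4,-36,0.103)
s=eyes.capture('side')[:,:,::-1]
a=cv2.resize(s[130:260,310:410],(400,520));b=cv2.resize(s[160:360,230:350],(312,520))
cv2.imwrite('pics/c6.png',np.hstack([a,b]))"
```

```text
pos [519.2 -36.9 115.1] yaw 0.102 rz -0.001 dx 1.3 dy -0.8 F [-0.2 -0.   0.6] grip 0.422 0.0 t 16.75
```

View pics/c6.png

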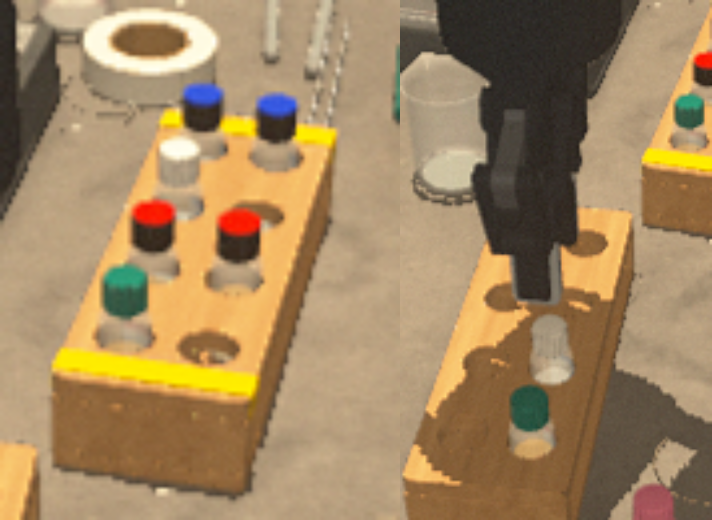

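Left crop: red and blue are seated beside their twins, upright, with kept vials unmoved. Right crop: the fingers are over white (550,345). Now white.

```bash
python3 -m jog '[[0.001,-0.001,0.015,0,0,0,0.036],[0,0,0.015,0,0,0,0.036],[0,0,0.011,0,0,0,0.036],[0,0,0.01,0,0,0,0.036],[0,0,0,0,0,0,0.036]]' >/dev/null
python3 -c "
from h import *; go(520.4,-36,0.103)"
python3 -m jog '[[0,0,0,0,0,0,0.015],[0,0,0,0,0,0,0.015],[0,0,0,0,0,0,0.015],[0,0,0,0,0,0,0.015],[0,0,0,0,0,0,0.015]]' | egrep 'pos|force|width'
python3 -m jog '[[0,0,-0.008,0,0,0,0.015],[0,0,-0.015,0,0,0,0.015],[0,0,-0.02,0,0,0,0.015],[0,0,-0.02,0,0,0,0.015],[0,0,-0.02,0,0,0,0.015]]' >/dev/null
python3 -m jog '[[0,0,-0.004,0,0,0.056,0.015],[0,0,0,0,0,0.056,0.015],[0,0,0,0,0,0,0.015]]' | egrep 'force|width'
python3 -c "
from h import *; go(462.6,-338.2,-0.009)"
```

```text
pos [520.3 -35.9  64.4] yaw 0.102 rz -0.001 dx 0.1 dy 0.1 F [-0.5 -0.9 -0.4] grip 0.422 0.0 t 17.3
eef_pos: [521.0, -35.7, 65.7]
force: [-0.2, -0.5, 3.1]
grip_width: 0.233
grip_force: 26.3
force: [0.6, -0.1, -0.4]
grip_width: 0.233
grip_force: 26.1
pos [520.7 -35.6 152.8] yaw -0.01 rz -0.001 dx -55.4 dy 303.1 F [ 0.6 -0.1 -0.4] grip 0.233 26.1 t 18.6
```

```bash
python3 -m jog '[[-0.004,0.023,0,0,0,0,0.015],[-0.008,0.04,0,0,0,0,0.015],[-0.008,0.04,0,0,0,0,0.015],[-0.007,0.04,0,0,0,0,0.015],[-0.007,0.04,0,0,0,0,0.015]]' >/dev/null
python3 -m jog '[[-0.007,0.04,0,0,0,0,0.015],[-0.007,0.04,0,0,0,0,0.015],[-0.007,0.03,0,0,0,0,0.015],[0,0.01,0,0,0,0,0.015],[0,0,0,0,0,0,0.015]]' >/dev/null
python3 -m jog '[[0,0,0.015,0,0,0,0.015],[0,0,0.015,0,0,0,0.015],[0,0,0.012,0,0,0,0.015],[0,0,0,0,0,0,0.015]]' > /dev/null
python3 -c "
from h import *; go(462.6,-338.2,-0.009)
s=eyes.capture('side')[:,:,::-1]
cv2.imwrite('pics/c7.png',cv2.resize(s[130:260,310:410],(460,598)))"
```

```text
pos [ 462.8 -336.4  108.9] yaw -0.008 rz 0.001 dx -0.2 dy 1.8 F [-0.1  0.1 -0.8] grip 0.234 26.1 t 20.0
```

View pics/c7.png

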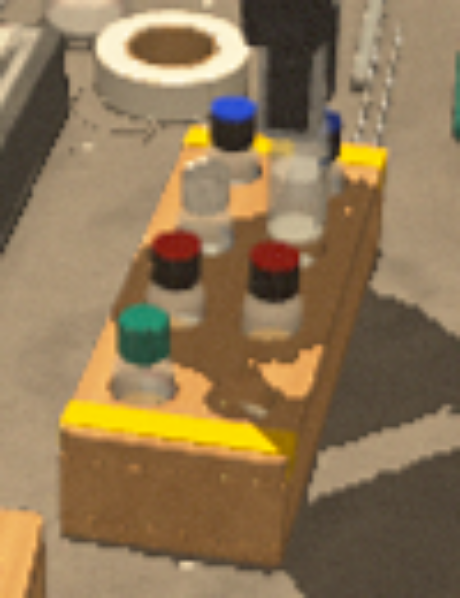

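White hangs at crop (297,205), over the gap between new red and new blue. I'll lower it.

```bash
python3 -m jog '[[0,0.002,0.004,0,0,0,0.015],[0,0,0.005,0,0,0,0.015],[0,0,0.005,0,0,0,0.015],[0,0,0.004,0,0,0,0.015],[0,0,0,0,0,0,0.015]]' |egrep 'pos|force'
python3 -m jog '[[0,0,0.005,0,0,0,0.015],[0,0,0.005,0,0,0,0.015],[0,0,0.003,0,0,0,0.015],[0,0,0,0,0,0,0.015]]' |egrep 'pos|force'
```

```text
eef_pos: [462.7, -339.9, 91.6]
force: [-0.5, -0.0, 0.1]
grip_force: 26.1
eef_pos: [462.8, -339.9, 78.8]
force: [-0.4, -0.6, -0.4]
grip_force: 26.1
```

```bash
python3 -m jog '[[0,0,0.003,0,0,0,0.015],[0,0,0.003,0,0,0,0.015],[0,0,0.002,0,0,0,0.015],[0,0,0.001,0,0,0,0.015],[0,0,0,0,0,0,0.015]]' |egrep 'pos|force'
python3 -m jog '[[0,0,0.001,0,0,0,0.015],[0,0,0,0,0,0,0.015]]' |egrep 'pos|force'
```

```text
eef_pos: [462.9, -340.1, 70.1]
force: [0.2, 0.3, 0.0]
grip_force: 26.1
eef_pos: [462.9, -340.1, 69.3]
force: [-0.5, 1.1, -0.1]
grip_force: 26.1
```

```bash
python3 -m jog '[[0,0,0.002,0,0,0,0.015],[0,0,0.001,0,0,0,0.015],[0,0,0,0,0,0,0.015]]' |egrep 'pos|force'
python3 -m jog '[[0,0,0.001,0,0,0,0.015],[0,0,0,0,0,0,0.015]]' |egrep 'pos|force'
```

```text
eef_pos: [462.9, -340.0, 66.1]
force: [0.7, -0.7, -0.1]
grip_force: 26.1
eef_pos: [463.2, -340.2, 65.8]
force: [-0.6, 0.5, 3.8]
grip_force: 26.5
```

```bash
python3 -m jog '[[0,0,0,0,0,0,0.026],[0,0,0,0,0,0,0.033],[0,0,0,0,0,0,0.033],[0,0,0,0,0,0,0.033]]' |egrep 'pos|force|width'
python3 -m jog '[[0,0,-0.01,0,0,0,0.033],[0,0,-0.02,0,0,0,0.033],[0,0,-0.03,0,0,0,0.033],[0,0,-0.03,0,0,0,0.033],[0,0,0,0,0,-0.056,0.036]]' >/dev/null
python3 -m jog '[[0,0,0,0,0,-0.056,0.036],[0,0,0,0,0,0,0.036]]' >/dev/null
python3 -c "
from h import *; go(515.2,11.9,0.103)"
```

```text
eef_pos: [462.9, -340.1, 65.2]
force: [-0.4, -0.2, 0.8]
grip_width: 0.39
grip_force: 0.0
pos [ 463.  -340.1  156.1] yaw 0.103 rz 0.0 dx 88.1 dy -344.8 F [ 0.2  0.1 -0.2] grip 0.419 0.0 t 23.25
```

```bash
python3 -m jog '[[0.006,-0.022,0,0,0,0,0.036],[0.011,-0.04,0,0,0,0,0.036],[0.011,-0.04,0,0,0,0,0.036],[0.01,-0.04,0,0,0,0,0.036],[0.01,-0.04,0,0,0,0,0.036]]' >/dev/null
python3 -m jog '[[0.01,-0.04,0,0,0,0,0.036],[0.01,-0.04,0,0,0,0,0.036],[0.01,-0.04,0,0,0,0,0.036],[0.01,-0.033,0.01,0,0,0,0.036],[0,-0.01,0.015,0,0,0,0.036]]' >/dev/null
python3 -m jog '[[0,0,0.012,0,0,0,0.036],[0,0,0,0,0,0,0.036]]' >/dev/null
python3 -c "
from h import *; go(515.2,11.9,0.103)"
```

```text
pos [514.3  11.9 117. ] yaw 0.102 rz -0.001 dx 0.9 dy 0.0 F [ 0.2 -0.7  0.5] grip 0.424 0.0 t 24.45
```

```bash
python3 -m jog '[[0.001,0,0.015,0,0,0,0.036],[0,0,0.015,0,0,0,0.036],[0,0,0.012,0,0,0,0.036],[0,0,0.011,0,0,0,0.036],[0,0,0,0,0,0,0.036]]' >/dev/null
python3 -c "
from h import *; go(515.2,11.9,0.103)"
python3 -m jog '[[0,0,0,0,0,0,0.015],[0,0,0,0,0,0,0.015],[0,0,0,0,0,0,0.015],[0,0,0,0,0,0,0.015],[0,0,0,0,0,0,0.015]]' | egrep 'pos|force|width'
python3 -m jog '[[0,0,-0.008,0,0,0,0.015],[0,0,-0.015,0,0,0,0.015],[0,0,-0.02,0,0,0,0.015],[0,0,-0.02,0,0,0,0.015],[0,0,-0.02,0,0,0,0.015]]' >/dev/null
python3 -m jog '[[0,0,-0.004,0,0,0.056,0.015],[0,0,0,0,0,0.056,0.015],[0,0,0,0,0,0,0.015]]' | egrep 'force|width'
python3 -c "
from h import *; go(463,-240.2,-0.009)"
```

```text
pos [515.5  11.9  64.2] yaw 0.102 rz -0.001 dx -0.3 dy -0.1 F [ 0.  -0.1 -0.4] grip 0.418 0.0 t 24.95
eef_pos: [516.3, 12.2, 65.7]
force: [-0.4, -0.6, 1.8]
grip_width: 0.232
grip_force: 26.5
force: [0.3, 0.0, -0.4]
grip_width: 0.231
grip_force: 26.4
pos [516.1  12.3 152.9] yaw -0.01 rz -0.001 dx -50.8 dy 252.9 F [ 0.3  0.  -0.4] grip 0.231 26.4 t 26.25
```

```bash
python3 -m jog '[[-0.004,0.022,0,0,0,0,0.015],[-0.008,0.04,0,0,0,0,0.015],[-0.008,0.04,0,0,0,0,0.015],[-0.008,0.04,0,0,0,0,0.015],[-0.008,0.04,0,0,0,0,0.015]]' >/dev/null
python3 -m jog '[[-0.008,0.04,0,0,0,0,0.015],[-0.007,0.021,0,0,0,0,0.015],[0,0.01,0,0,0,0,0.015],[0,0,0,0,0,0,0.015]]' >/dev/null
python3 -m jog '[[0,0,0.015,0,0,0,0.015],[0,0,0.015,0,0,0,0.015],[0,0,0.012,0,0,0,0.015],[0,0,0,0,0,0,0.015]]' > /dev/null
python3 -c "
from h import *; go(463,-240.2,-0.009)
s=eyes.capture('side')[:,:,::-1]
cv2.imwrite('pics/c8.png',cv2.resize(s[130:260,310:410],(460,598)))"
```

```text
pos [ 462.5 -238.9  109. ] yaw -0.008 rz 0.001 dx 0.5 dy 1.3 F [ 0.4  0.4 -0.1] grip 0.23 26.4 t 27.55
```

View pics/c8.png

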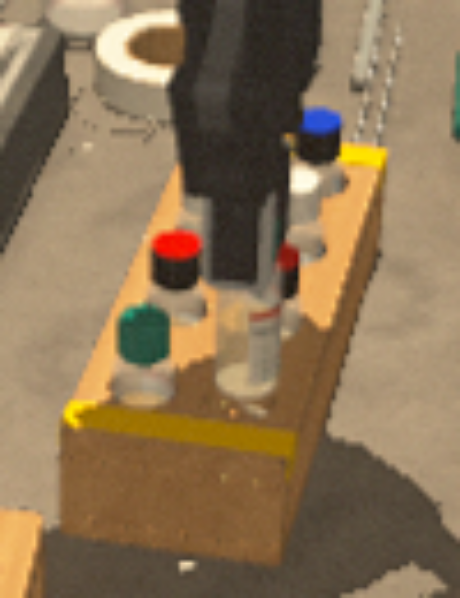

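The teal vial's bottom (246,378) is over the last near hole. White and blue are standing at (305,215) and (320,140).

```bash
python3 -m jog '[[0,0.001,0.004,0,0,0,0.015],[0,0,0.005,0,0,0,0.015],[0,0,0.005,0,0,0,0.015],[0,0,0.004,0,0,0,0.015],[0,0,0,0,0,0,0.015]]' |egrep 'pos|force'
python3 -m jog '[[0,0,0.005,0,0,0,0.015],[0,0,0.005,0,0,0,0.015],[0,0,0.003,0,0,0,0.015],[0,0,0,0,0,0,0.015]]' |egrep 'pos|force'
```

```text
eef_pos: [462.5, -241.1, 91.7]
force: [0.3, -0.0, 0.5]
grip_force: 26.4
eef_pos: [462.5, -241.1, 78.8]
force: [-0.2, 0.7, 0.5]
grip_force: 26.4
```

```bash
python3 -m jog '[[0,0,0.003,0,0,0,0.015],[0,0,0.003,0,0,0,0.015],[0,0,0.003,0,0,0,0.015],[0,0,0.001,0,0,0,0.015],[0,0,0,0,0,0,0.015]]' |egrep 'pos|force'
python3 -m jog '[[0,0,0.001,0,0,0,0.015],[0,0,0,0,0,0,0.015]]' |egrep 'pos|force'
```

```text
eef_pos: [462.7, -241.3, 69.1]
force: [0.5, 0.4, -1.0]
grip_force: 26.4
eef_pos: [462.7, -241.3, 68.3]
force: [0.6, 0.6, -0.6]
grip_force: 26.4
```

```bash
python3 -m jog '[[0,0,0.001,0,0,0,0.015],[0,0,0.001,0,0,0,0.015],[0,0,0,0,0,0,0.015]]' |egrep 'pos|force'
python3 -m jog '[[0,0,0.001,0,0,0,0.015],[0,0,0,0,0,0,0.015]]' |egrep 'pos|force'
```

```text
eef_pos: [462.7, -241.2, 66.1]
force: [-0.2, -0.6, 0.1]
grip_force: 26.4
eef_pos: [463.0, -241.4, 65.7]
force: [0.4, 0.6, 3.5]
grip_force: 26.8
```

Contact with the hole floor at the same height as at the pick-up. Next I'll release, rise and move clear.

```bash
python3 -m jog '[[0,0,0,0,0,0,0.026],[0,0,0,0,0,0,0.033],[0,0,0,0,0,0,0.033],[0,0,0,0,0,0,0.033]]' |egrep 'pos|force|width'
python3 -m jog '[[0,0,-0.01,0,0,0,0.033],[0,0,-0.02,0,0,0,0.033],[0,0,-0.03,0,0,0,0.033],[0,0,-0.04,0,0,0,0.033],[0,0,-0.04,0,0,0,0.033]]' >/dev/null
python3 -m jog '[[-0.01,-0.03,0,0,0,0,0.033],[-0.01,-0.04,0,0,0,0,0.033],[-0.01,-0.04,0,0,0,0,0.033],[-0.01,-0.04,0,0,0,0,0.033],[-0.01,-0.04,0,0,0,0,0.033]]' >/dev/null
python3 -m jog '[[-0.01,-0.04,0,0,0,0,0.033],[0,-0.02,0,0,0,0,0.033],[0,0,0,0,0,0,0.033],[0,0,0,0,0,0,0.033]]' >/dev/null
python3 -c "
from h import *; go(463,-240.2,-0.009)
s=eyes.capture('side')[:,:,::-1];t=eyes.capture('top')[:,:,::-1]
cv2.imwrite('pics/c9.png',np.hstack([cv2.resize(s[130:260,310:410],(400,520)),cv2.resize(t[200:300,320:470][:,:],(400,520))]))"
```

```text
eef_pos: [462.7, -241.3, 65.2]
force: [0.9, -0.4, -0.4]
grip_width: 0.387
grip_force: 0.0
pos [405.2   9.  205.8] yaw -0.008 rz 0.001 dx 60.0 dy 248.7 F [ 0.1 -0.3  0.7] grip 0.384 0.0 t 31.5
```

View pics/c9.png

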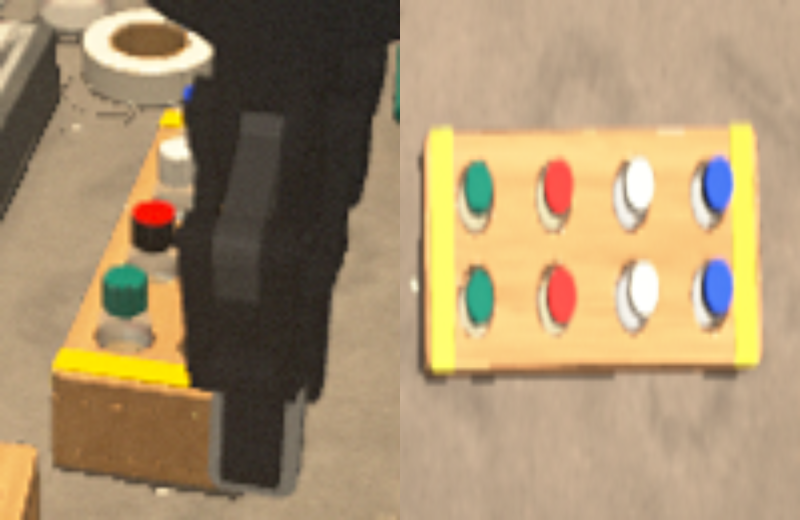

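The top crop shows near-row caps teal (478,298), red (560,295), white (640,290) and blue (717,288). Each stands in front of its twin, upright and down, and the arm is clear.

```bash
python3 -c "
from rig import finish_job; print(finish_job())"
```

```text
the job is handed in; nothing more can be done
None
```

All four new vials stand upright and fully down in the taped rack's near row, each in front of the kept vial with the same cap; the job was handed in at about 31.5 s with the arm clear and the kept vials still in their holes.

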